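# Let down the long-drum winch

## Robot

A 6-joint arm with a two-finger parallel gripper is mounted at the origin on the work surface. World frame = base frame: x ahead of the robot, y to its left, z up, the work surface at z = 0. Lengths are in m, angles in rad, forces in N, time in s.
With the tool pointing down it reaches from about 0.25 to 0.775 m from the base axis. Payload 4 kg.
Tool frame: the origin (TCP) lies at the very end of the fingers, on their centre line; the grasp point (between the pads) lies 19 mm behind it (env.grip_depth is the distance from the TCP to the grasp point, in m); z points along the fingers, y is the direction in which the jaws open and shut (so a half turn about z gives the same grasp; the last joint's range is limited). The gripper opens to 94 mm and grips with 3 to 60 N. Pads are 16 mm wide; open, the fingers measure 119 mm over their backs; the gripper's body (75 mm by 177 mm) begins 78 mm behind the grasp point.
Start: joints at [1.225, 0.087, 1.371, -0, 1.684, -0.103], TCP at [0.132, 0.534, 0.206] pointing down, gripper open.
Joint ranges: [-3.1, 3.1], [-0.76, 2.03], [0.27, 2.55], [-1.08, 4.22], [0.17, 2.65], [-2.57, 2.57]. Speed limits (rad/s): [2.79, 2.79, 3.14, 3.14, 3.14, 3.14].

## Interface

Orientations are given as a unit quaternion [w, x, y, z].
In Python, from workcell import env, read_camera, camera_params gives the robot as it stands.
- The arm moves only by the shell command python3 -m jog 'ROWS' [OPENING] [FORCE]. ROWS is a JSON object of lists of equal length, an entry for each row: "xyz": the shift along the tool's x, y, z in mm, a list of three; "roll": the turn about the tool's z in degrees. A call has 1 to 12 rows; each row is the pose to reach, as a shift and turn from the pose commanded when the call began, along the tool's axes at that moment; what a row does not reach only later rows make up. A row lasts 1/10 s, in which the tool goes at most 50 mm and 8.59 degrees, less where a joint would pass 70% of its speed; a pose out of reach is approached as far as the arm can. A call with a gripper value outside its range is refused whole. OPENING is the opening, from -1 (shut) to 1 (fully open), set as the call begins (- or left out, the last holds). The fingers move at their own pace and stop on an object; FORCE is the grip in N (left out, the last holds). Time passes only in rows, so rows that repeat a pose let the fingers close. It gives the time, the measured TCP pose, the force and the opening at its end, in the units of the state.
- env.read_state(): the state, without advancing time (a new reading comes with each control period).
- read_camera(name): name is "side" or "top"; returns the picture (420x560x3 uint8, blue, green, red); there is no depth.
- camera_params(name): a dict with "fx", "fy", "cx", "cy" (pixels), "R" (3x3) and "t" (3): a world point X has camera coordinates R X + t. Camera axes: x right, y down, z forward; pixel columns grow to the right and rows downward; lengths in m; the calibration is good to about 2 mm. A picture is of the moment at which its call begins. camera_params takes no time and is no camera call.
- env.close_job(): hands the job in, once; it reports no verdict.
The state is a dict: "time": time; "joint_pos": joint angles; "qd": joint speeds; "joint_efforts": joint torques, N m; "tcp_pos": TCP position; "orientation": TCP orientation; "force": force on the tool from outside, world axes, zero at the start; "ft_torque": the same for the moment, N m; "finger_gap": opening from 0.0 (shut) to 1.0 (fully open).
Only numpy, scipy, OpenCV 4.12 (cv2) and the standard library are available. Lean on these libraries where they do the work, as an engineer would, in place of code of your own. Each camera call takes 0.05 s, during which the arm holds its last target.

## Task

Two small spring-return hand winches are bolted to the bench, both wound up. Let down the one with the longer drum: lift its pawl clear of the ratchet wheel and keep it up until the drum has run all the way back to its stop, then let the pawl drop back down between the teeth and let go. Leave the short-drum winch as it is, with its pawl down and its spring wound.

Things in the scene. Friction and masses are not known exactly. Their poses are not given: they have to be found in the camera images.
- pawl_grip (a point): Long-drum winch (drum 95 mm between its side plates): middle of the pawl's handle, a steel rod 16 mm thick, 60 mm long, 152 mm above the bench, level when down. Axes turn with the pawl; when down z is up, x runs along the rod to the pawl's pivot 150 mm away, y along the drum's axle. Open fingers have room on both sides; the 110 mm toothed wheel is 75 mm along x, below the pawl.
- pawl (a joint): Turn of the long-drum winch's pawl about its level pivot pin, rad: 0 fully down between the teeth, growing as the handle is lifted, at most 0.7. The nose is clear of the teeth from about 0.15 (handle 23 mm up). Its weight and a light spring bring it down when let go; lifting takes under 5 N.
- drum (a joint): Turn of the long drum with its toothed wheel, rad: 0 is run back on its stop, the crank then hanging straight down; at the start about 2.6. While the pawl is clear its spring turns it back at 1 to 2 rad/s; with the pawl down the next of the 14 teeth (0.45 rad apart) catches it. At 0 a gap lies under the pawl's nose.
- spare_pawl_grip (a point): The same point on the pawl of the other winch, the one with the short drum (40 mm between its side plates), otherwise of the same build and size. To be left alone.

How it is judged:
On the way, in this order (a step that is already met when the one before it is completed fails the run):
1. the long-drum winch's pawl is lifted clear of the teeth (value of joint pawl above 0.12 rad), for 0.2 s.
2. its drum has run back to the stop (value of joint drum below 0.17 rad), for 0.2 s.
At the end, for the whole second after the job is handed in: The long drum is back on its stop (within 0.17 rad, 10 degrees), its pawl is down between the teeth (within 0.06 rad, 9 mm at the handle) and let go, and the handle of the short-drum winch's pawl is within 10 mm of where it was (value of joint drum below 0.17 rad and value of joint pawl below 0.06 rad and distance of spare_pawl_grip from where it was at the start of the episode below 0.01 m); the robot touches nothing.
It fails at once if the short-drum winch's pawl handle is moved by more than 12 mm (distance of spare_pawl_grip from where it was at the start of the episode above 0.012 m).
It also fails if it takes over 34 s, if anything falls off the work surface, if the arm or the gripper's body presses on something with over 40 N, if the wrist force passes 120 N, or if a joint passes its speed limit or range.

## Working session

There is one attempt and no reset: what is moved stays moved. The work goes in short steps, Python scripts to look and compute and a shell command to move; the robot and the scene stay as the last step left them, time stands still between calls to the robot, and variables do not carry over. Pictures are saved under pics/ and viewed, and the job is handed in when it is done.

```bash
ls; mkdir -p pics
python3 - <<'E'
from workcell import env, read_camera, camera_params
import cv2, numpy as np
for n in ("side","top"):
    cv2.imwrite(f"pics/{n}0.png",read_camera(n))
    p=camera_params(n); print(n,{k:np.round(v,4).tolist() for k,v in p.items()})
s=env.read_state(); print({k:np.round(v,3).tolist() for k,v in s.items()}, env.grip_depth)
E
```

```text
pics
side {'fx': 539.0591, 'fy': 539.0591, 'cx': 279.4791, 'cy': 210.2047, 'R': [[0.9265, -0.376, 0.0124], [-0.2422, -0.6214, -0.7451], [0.2879, 0.6873, -0.6668]], 't': [-0.5889, 0.2282, 1.1692]}
top {'fx': 521.4423, 'fy': 521.4423, 'cx': 276.7765, 'cy': 203.0743, 'R': [[0.0123, -0.9998, -0.0165], [-0.9924, -0.0101, -0.1226], [0.1224, 0.0179, -0.9923]], 't': [-0.0491, 0.6143, 1.1807]}
{'time': 0.1, 'joint_pos': [1.225, 0.088, 1.372, -0.0, 1.684, -0.103], 'qd': [0.001, -0.003, -0.003, 0.002, 0.0, -0.0], 'joint_efforts': [0.002, -34.125, -30.33, 0.072, 0.03, -0.0], 'tcp_pos': [0.132, 0.533, 0.204], 'orientation': [-0.0, 0.121, 0.993, -0.001], 'force': [-0.516, 0.344, 0.323], 'ft_torque': [0.024, 0.049, 0.015], 'finger_gap': 0.996} 0.0188
```

View pics/side0.png

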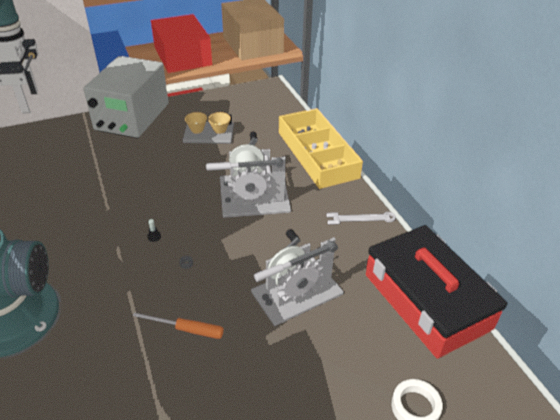

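View pics/top0.png

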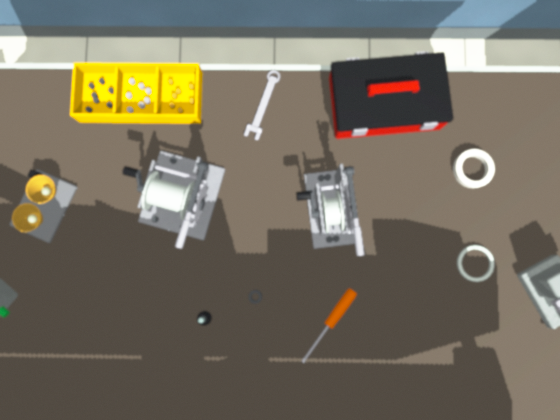

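The top view shows two winches: the long drum on the left at about (170,192), its handle at about (184,233). The short drum is at about (332,210), its handle at about (359,237). I'll enlarge both.

Run:
```python
import cv2, numpy as np
t=cv2.imread("pics/top0.png"); s=cv2.imread("pics/side0.png")
cv2.imwrite("pics/topL.png",cv2.resize(t[140:260,110:250],None,fx=5,fy=5,interpolation=cv2.INTER_CUBIC))
cv2.imwrite("pics/sideL.png",cv2.resize(s[120:225,195:305],None,fx=5.5,fy=5.5,interpolation=cv2.INTER_CUBIC))
```

```text
(no output)
```

View pics/topL.png

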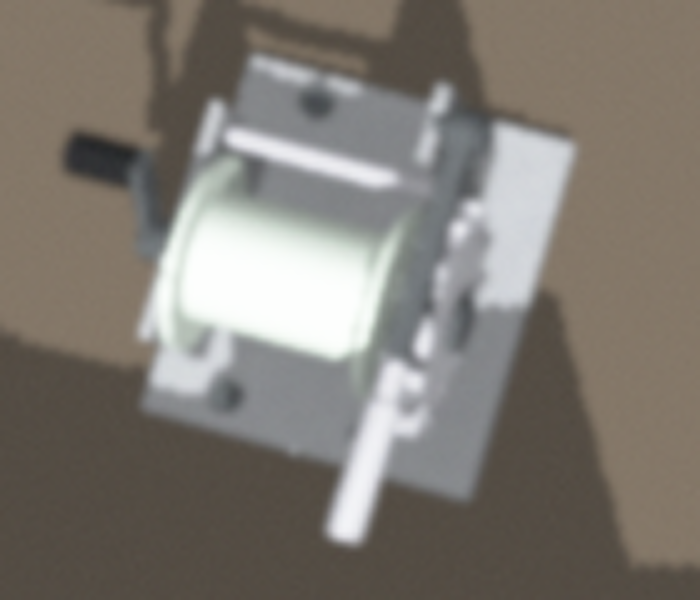

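View pics/sideL.png

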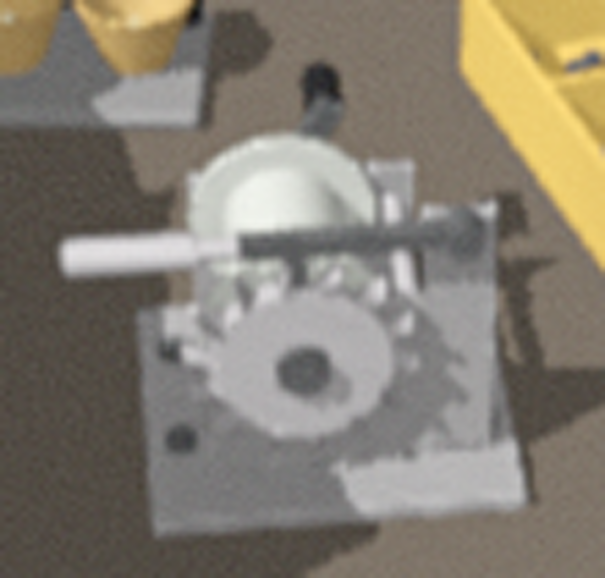

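The enlarged top view shows the light handle rod running from the crop's (395,370) to (345,540), i.e. image (189,214) to (179,248). In the side view it runs from (239,165) to its free end at (207,167). The dark pawl arm continues to a pivot at about (280,162).

```bash
cat > h.py <<'E'
import numpy as np, cv2
from workcell import env, read_camera, camera_params
def ray(n,u,v):
    p=camera_params(n); R=np.array(p["R"]);t=np.array(p["t"])
    d=R.T@np.array([(u-p["cx"])/p["fx"],(v-p["cy"])/p["fy"],1]); return -R.T@t,d/np.linalg.norm(d)
def onz(n,u,v,z):
    o,d=ray(n,u,v); return o+d*(z-o[2])/d[2]
def tri(a,b):
    o1,d1=ray(*a);o2,d2=ray(*b)
    k=np.linalg.lstsq(np.c_[d1,-d2],o2-o1,rcond=None)[0]
    p,q=o1+k[0]*d1,o2+k[1]*d2
    return (p+q)/2,np.linalg.norm(p-q)
def proj(n,X):
    p=camera_params(n);c=np.array(p["R"])@X+np.array(p["t"]);return p["fx"]*c[0]/c[2]+p["cx"],p["fy"]*c[1]/c[2]+p["cy"]
E
python3 - <<'E'
from h import *
np.set_printoptions(precision=4,suppress=True)
def rod(img,n,x0,x1,y0,y1,thr):
    m=np.zeros(img.shape[:2],np.uint8); m[y0:y1,x0:x1]=(img[y0:y1,x0:x1].min(2)>thr)*255
    c=max(cv2.findContours(m,0,1)[0],key=cv2.contourArea)
    r=cv2.minAreaRect(c);print(n,r); return r
t=cv2.imread("pics/top0.png");s=cv2.imread("pics/side0.png")
rt=rod(t,"top",172,195,222,255,150)
rs=rod(s,"side",200,239,158,174,150)
for n,r in(("top",rt),("side",rs)):
    b=cv2.boxPoints(r); print(b.tolist()); 
    for p in b: print(n,onz(n,*p,.152))
print("tip tri",tri(("top",179,248.3),("side",206.3,167)))
print("junction tri", tri(("top",189,213),("side",238.6,165)))
print("tip z",onz("top",179,248.3,.152),onz("side",206.3,167,.152))
print("junc z",onz("top",189,213,.152),onz("side",238.6,165,.152))
# pivot-ish: pawl arm far end
print("pivot",onz("top",110+465/5,140+125/5,.152),onz("side",195+465/5.5,120+230/5.5,.152))
E
```

```text
top ((184.17808532714844, 234.19180297851562), (12.640443801879883, 29.728452682495117), 20.556047439575195)
side ((222.0, 165.5), (15.0, 32.0), 90.0)
[[173.04110717773438, 245.89044189453125], [183.47946166992188, 218.0548095703125], [195.3150634765625, 222.4931640625], [184.876708984375, 250.32879638671875]]
top [0.5079 0.1725 0.152 ]
top [0.5668 0.1526 0.152 ]
top [0.5577 0.1272 0.152 ]
top [0.4989 0.1473 0.152 ]
[[206.0, 158.0], [238.0, 158.0], [238.0, 173.0], [206.0, 173.0]]
side [0.5141 0.195  0.152 ]
side [0.5887 0.1661 0.152 ]
side [0.569  0.1083 0.152 ]
side [0.4969 0.1362 0.152 ]
tip tri (array([0.5037, 0.1597, 0.1516]), np.float64(0.001506915179073054))
junction tri (array([0.5797, 0.1411, 0.1499]), np.float64(0.0037955370004489485))
tip z [0.503  0.1598 0.152 ] [0.5043 0.159  0.152 ]
junc z [0.5776 0.1412 0.152 ] [0.5807 0.1381 0.152 ]
pivot [0.6811 0.1146 0.152 ] [0.6799 0.1138 0.152 ]
```

The measurements agree: the tip is about 180 mm from the pivot, the triangulated height is 0.152, and the two views match to 2 mm. I'll work out the shift in tool axes.

Run:
```python
from h import *
from scipy.spatial.transform import Rotation as Ro
s=env.read_state();q=s["orientation"];R=Ro.from_quat([q[1],q[2],q[3],q[0]]).as_matrix()
tip=np.array([.5035,.1594]);piv=np.array([.6805,.1142]);d=(piv-tip)/np.linalg.norm(piv-tip)
g=np.r_[tip+.029*d,.152-env.grip_depth]
print(g,d,R.round(3).tolist()); print((R.T@(g-np.array([.132,.534,.206]))*1000).round(1))
print("axis vs jaw deg",np.degrees(np.arcsin(R[:2,1]@d)))
print(tip+.03*d, [proj(n,np.r_[tip+.03*d,.152]) for n in("top","side")])
```

```text
[0.53159829 0.15222462 0.1332    ] [ 0.96890654 -0.24742698] [[-0.971, 0.24, -0.001], [0.24, 0.971, -0.002], [0.0, -0.002, -1.0]]
[-479.7 -274.4   73.3]
axis vs jaw deg -0.41349537408695436
[0.5325672  0.15197719] [(np.float64(183.19869784210272), np.float64(234.24461847755268)), (np.float64(218.19384658731138), np.float64(166.09103205902832))]
```

```bash
python3 -m jog '{"xyz":[[-40,-23,0],[-80,-46,0],[-120,-69,0],[-160,-92,0],[-200,-114,0],[-240,-137,0],[-280,-160,0],[-320,-183,0],[-360,-206,0],[-400,-229,0],[-440,-252,0],[-480,-274,0]],"roll":[0,0,0,0,0,0,0,0,0,0,0,0]}' 1 10
python3 - <<'E'
from h import *
s=env.read_state();print(s["tcp_pos"],s["orientation"],s["time"],s["force"])
t=read_camera("top");s=read_camera("side")
a=cv2.resize(t[120:280,90:270],None,fx=2.2,fy=2.2);b=cv2.resize(s[40:240,160:340],None,fx=2.2,fy=2.2)
h=min(a.shape[0],b.shape[0]);cv2.imwrite("pics/hover.png",np.hstack([a[:h],b[:h]]))
E
```

```text
time: 1.3
tcp_pos: [0.5331, 0.1508, 0.205]
orientation: [-0.0, 0.121, 0.993, 0.0]
force: [0.1, 0.7, 0.6]
finger_gap: 1.0
[0.53314251 0.15083598 0.20497432] [-3.96740931e-04  1.21304368e-01  9.92615279e-01  1.99051560e-05] 1.3 [0.06057727 0.72661967 0.56159085]
```

View pics/hover.png

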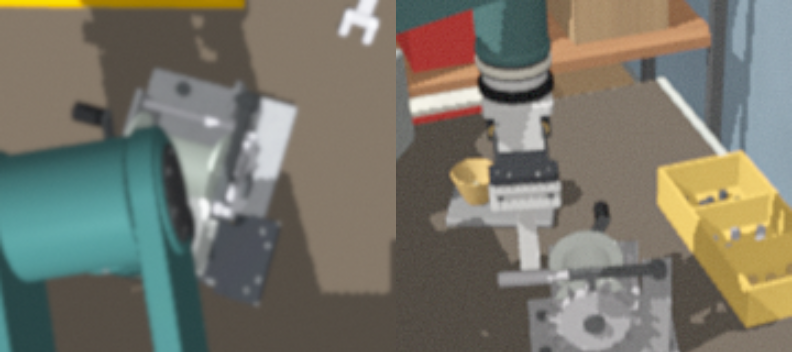

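The hover view shows the gripper over the rod, with its jaws across it. I'll check the finger tips by projection before descending.

Run:
```python
from h import *
T=np.array([.5331,.1508,.205]);j=np.array([.24,.971,0])
for k in(-.053,.053):
    u,v=proj("side",T+k*j);print((u-160)*2.2+396,(v-40)*2.2)
```

```text
524.6225077644618 267.94918185719723
519.0037549510695 211.6150426104861
```

The projected near finger tip (525,268) matches the picture. I'll descend and then close.

```bash
python3 -m jog '{"xyz":[[0,0,20],[0,0,40],[0,1,58],[0,1,72],[0,1,72]],"roll":[0,0,0,0,0]}' 1 10
python3 -m jog '{"xyz":[[0,0,0],[0,0,0],[0,0,0],[0,0,0],[0,0,0],[0,0,0],[0,0,0]],"roll":[0,0,0,0,0,0,0]}' -1 10
```

```text
time: 1.9
tcp_pos: [0.5304, 0.1537, 0.1306]
orientation: [-0.003, 0.121, 0.993, -0.001]
force: [-0.4, 0.8, 0.2]
finger_gap: 1.001
time: 2.6
tcp_pos: [0.5326, 0.1535, 0.1336]
orientation: [0.0, 0.121, 0.993, 0.0]
force: [0.1, 0.2, 0.2]
finger_gap: 0.442
```

```bash
python3 -m jog '{"xyz":[[0,0,0],[0,0,0],[0,0,0],[0,0,0],[0,0,0],[0,0,0]],"roll":[0,0,0,0,0,0]}' -1 10
```

```text
time: 3.2
tcp_pos: [0.533, 0.1553, 0.1335]
orientation: [0.0, 0.121, 0.993, 0.002]
force: [1.8, 5.0, -1.3]
finger_gap: 0.162
```

It is holding the rod (opening about 15 mm), with a slight sideways offset. I'll lift about 42 mm along the arc, easing 2 mm sideways.

```bash
python3 -m jog '{"xyz":[[0,1,-8],[-1,2,-16],[-2,2,-26],[-4,2,-36],[-6,2,-42],[-6,2,-42],[-6,2,-42]],"roll":[0,0,0,0,0,0,0]}' - -
python3 - <<'E'
from h import *
t=read_camera("top");s=read_camera("side")
a=cv2.resize(t[120:280,90:270],None,fx=2.2,fy=2.2);b=cv2.resize(s[80:240,180:340],None,fx=2.2,fy=2.2)
h=min(a.shape[0],b.shape[0]);cv2.imwrite("pics/lift.png",np.hstack([a[:h],b[:h]]))
E
```

```text
time: 3.9
tcp_pos: [0.5384, 0.154, 0.1755]
orientation: [-0.0, 0.121, 0.993, 0.0]
force: [-1.8, 1.6, -1.1]
finger_gap: 0.163
```

View pics/lift.png

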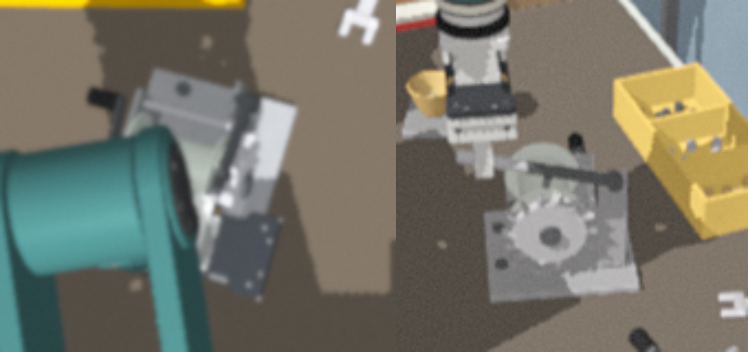

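The pawl is held up, its arm tilted from (610,180) to (470,157) in the side crop, and its nose is clear. The crank has begun to turn. I'll hold it there for about 3 s.

```bash
R='x'; python3 -m jog '{"xyz":[[0,0,0],[0,0,0],[0,0,0],[0,0,0],[0,0,0],[0,0,0],[0,0,0],[0,0,0],[0,0,0],[0,0,0],[0,0,0],[0,0,0]],"roll":[0,0,0,0,0,0,0,0,0,0,0,0]}' - -
python3 -m jog '{"xyz":[[0,0,0],[0,0,0],[0,0,0],[0,0,0],[0,0,0],[0,0,0],[0,0,0],[0,0,0],[0,0,0],[0,0,0],[0,0,0],[0,0,0]],"roll":[0,0,0,0,0,0,0,0,0,0,0,0]}' - -
python3 -m jog '{"xyz":[[0,0,0],[0,0,0],[0,0,0],[0,0,0],[0,0,0],[0,0,0],[0,0,0],[0,0,0]],"roll":[0,0,0,0,0,0,0,0]}' - -
cat > v.py <<'E'
import sys
from h import *
t=read_camera("top");s=read_camera("side")
a=cv2.resize(t[120:280,90:270],None,fx=2.2,fy=2.2);b=cv2.resize(s[80:240,180:340],None,fx=2.2,fy=2.2)
cv2.imwrite(f"pics/{sys.argv[1]}.png",np.hstack([a,b]))
E
python3 v.py wait1; sed -n 1,3p /dev/null; python3 -m jog '{"xyz":[[0,0,0],[0,0,0],[0,0,0],[0,0,0]],"roll":[0,0,0,0]}' - -; python3 v.py wait2
```

```text
time: 5.2
tcp_pos: [0.5385, 0.154, 0.1754]
orientation: [-0.0, 0.121, 0.993, -0.0]
force: [-5.0, 2.4, -0.0]
finger_gap: 0.168
time: 6.4
tcp_pos: [0.5384, 0.154, 0.1754]
orientation: [-0.0, 0.121, 0.993, -0.0]
force: [-5.3, 1.6, 0.6]
finger_gap: 0.17
time: 7.2
tcp_pos: [0.5384, 0.154, 0.1754]
orientation: [-0.0, 0.121, 0.993, -0.0]
force: [-5.4, 0.7, -0.7]
finger_gap: 0.166
time: 7.7
tcp_pos: [0.5384, 0.154, 0.1754]
orientation: [-0.0, 0.121, 0.993, -0.0]
force: [-5.2, 1.1, 0.1]
finger_gap: 0.166
```

View pics/wait1.png

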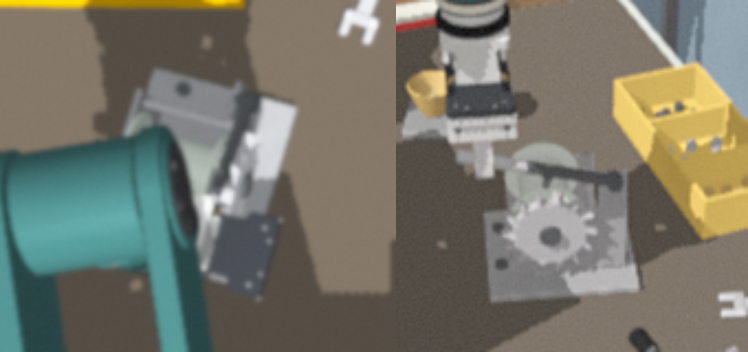

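View pics/wait2.png

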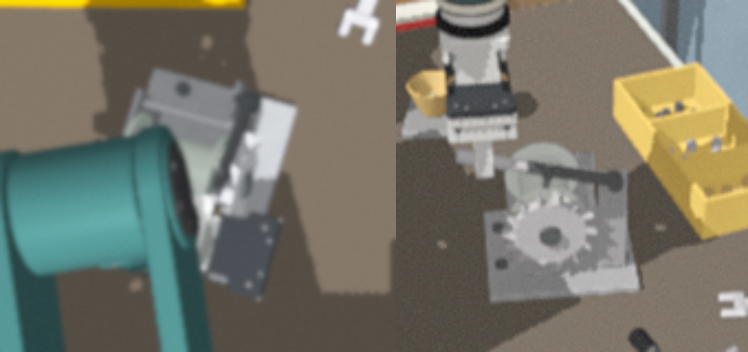

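The two frames are identical and the crank no longer shows above the drum, so the drum is at rest after about 4 s. I'll lower the pawl along the same arc.

```bash
python3 -m jog '{"xyz":[[2,0,6],[4,0,16],[5,0,26],[6,0,34],[6,0,41],[6,0,41],[6,0,41]],"roll":[0,0,0,0,0,0,0]}' - -; python3 v.py low
```

```text
time: 8.5
tcp_pos: [0.5338, 0.1552, 0.135]
orientation: [0.001, 0.121, 0.993, 0.0]
force: [1.2, 0.3, 0.4]
finger_gap: 0.164
```

View pics/low.png

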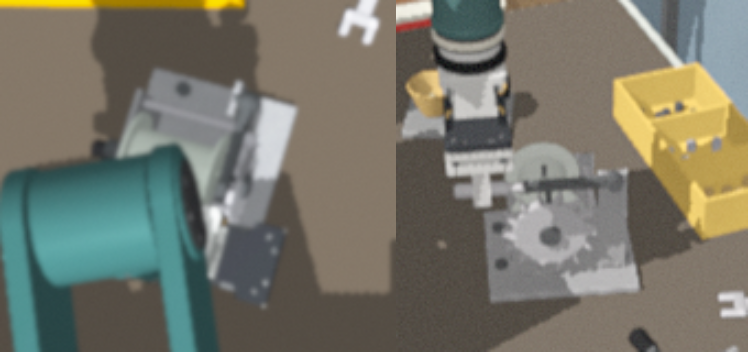

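The rod is level again with no contact force, and the crank knob shows beside the axle at (100,148) in the top crop. I'll open and retreat.

```bash
python3 -m jog '{"xyz":[[0,0,0],[0,0,0],[0,0,0],[0,0,0],[0,0,0],[0,0,0],[0,0,0],[0,0,0],[0,0,0],[0,0,0]],"roll":[0,0,0,0,0,0,0,0,0,0]}' 1 10
python3 -m jog '{"xyz":[[0,0,-15],[0,0,-40],[0,0,-75],[30,0,-90],[70,0,-90],[110,20,-90],[150,50,-90],[190,80,-90],[220,115,-90],[250,150,-90],[280,180,-90],[280,180,-90]],"roll":[0,0,0,0,0,0,0,0,0,0,0,0]}' - -; python3 v.py fin
python3 - <<'E'
from h import *
t=read_camera("top");cv2.imwrite("pics/fin_t.png",t);s=read_camera("side");cv2.imwrite("pics/fin_s.png",s)
a=cv2.imread("pics/top0.png");b=cv2.imread("pics/side0.png")
# short winch handle areas before/after
for n,x,y,(u0,u1,v0,v1) in(("top",a,t,(345,370,165,260)),("side",b,s,(250,340,225,290))):
    print(n,cv2.absdiff(x,y)[v0:v1,u0:u1].max(2).mean())
for n,x,y,(x0,x1,y0,y1) in(("top0",a,t,(172,195,222,255)),("side0",b,s,(200,239,158,174))):
    for i in(x,y):
        m=np.zeros(i.shape[:2],np.uint8);m[y0:y1,x0:x1]=(i[y0:y1,x0:x1].min(2)>150)*255
        print(n,cv2.minAreaRect(max(cv2.findContours(m,0,1)[0],key=cv2.contourArea)))
k=cv2.resize(t[140:260,110:250],None,fx=2.8,fy=2.8);l=cv2.resize(s[120:240,190:330],None,fx=2.8,fy=2.8)
cv2.imwrite("pics/fin_z.png",np.hstack([k,l]))
E
```

```text
time: 9.6
tcp_pos: [0.533, 0.1554, 0.1345]
orientation: [-0.0, 0.121, 0.993, 0.0]
force: [-0.2, 0.1, 0.4]
finger_gap: 0.977
time: 10.8
tcp_pos: [0.3017, 0.4011, 0.2256]
orientation: [-0.0, 0.118, 0.993, 0.001]
force: [0.2, 0.2, -0.4]
finger_gap: 1.003
top 1.5928421052631578
side 3.364102564102564
top0 ((184.17808532714844, 234.19180297851562), (12.640443801879883, 29.728452682495117), 20.556047439575195)
top0 ((184.34246826171875, 234.25344848632812), (12.991567611694336, 29.728452682495117), 20.556045532226562)
side0 ((222.0, 165.5), (15.0, 32.0), 90.0)
side0 ((222.0, 165.5), (15.0, 32.0), 90.0)
```

View pics/fin_z.png

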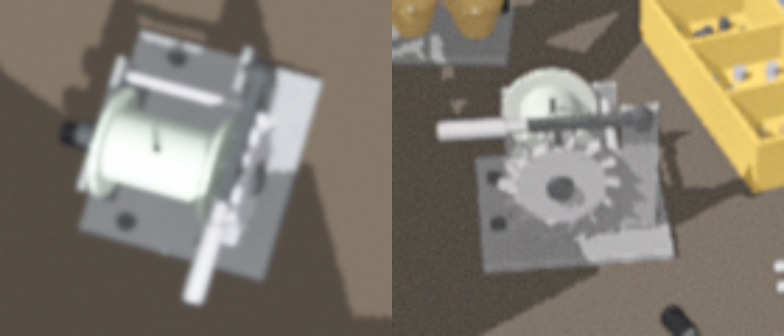

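View pics/fin_t.png

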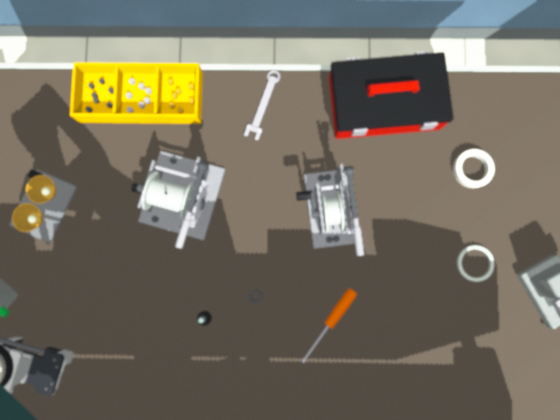

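The rod is back at its original pixels in both views, and the short winch is unchanged. One last numeric check: does the crank knob hang under the axle?

Run:
```python
from h import *
np.set_printoptions(precision=4,suppress=True)
d=np.array([.969,-.2474]);a=np.array([.2474,.969]);ax=np.array([.5325,.152])+.075*d
print("wheel centre: z",[ (z,np.round(proj("side",np.r_[ax,z]),1)) for z in(.07,.08,.09)])
for z in(0.015,.03,.05,.17):
    p=onz("top",110+70/2.8,140+132/2.8,z)[:2]-ax; q=onz("top",128.5,171.5,z)[:2]-ax
    print(z,"now along,axle",p@d,p@a,"start",q@d,q@a)
```

```text
wheel centre: z [(0.07, array([249.4, 189.5])), (0.08, array([249.3, 186.4])), (0.09, array([249.2, 183.4]))]
0.015 now along,axle 0.00504694597415779 0.1720416110642294 start 0.03748836940463859 0.19835802914699785
0.03 now along,axle 0.0039346488119772335 0.16719501695409994 start 0.03598080289546616 0.19319079332973024
0.05 now along,axle 0.0024515859290698055 0.16073289147392744 start 0.03397071421656957 0.18630114557337354
0.17 now along,axle -0.00644679136837483 0.1219601385928921 start 0.02191018214319027 0.14496325903523322
```

The knob sits within about 4 mm of directly below the axle (crank about 50 mm, so roughly 0.08 rad or less including measuring error). The job can go in.

```bash
python3 -c "
from workcell import env
print(env.read_state()['time']); print(env.close_job())"
```

```text
11.0
the job is handed in; nothing more can be done
None
```

I let down the long-drum winch and handed the job in at 11.0 s; the system gave no verdict. I gripped its pawl handle, lifted it about 42 mm and held it up for about 4 s. Two pictures 0.5 s apart then looked the same, so I took the drum as stopped, lowered the pawl, let go and backed the arm well clear.

**Last checks (pictures taken after letting go):**
- **Pawl:** the handle is back on its starting pixels in both views, to within 0.2 px, so the pawl is down.
- **Drum:** the crank knob is about 4 mm from straight below the axle. On a crank of about 50 mm, an estimate, that is about 0.08 rad (limit 0.17), though calibration error could shift it by about 0.04 rad.
- **Short-drum winch:** it looks unchanged from the first pictures.
- **Contact:** the force reading was near zero and the gripper was open and away from everything.

**Disagreements:** the grip closed slightly off-centre, with a brief 5 N sideways force, which I eased by 2 mm during the lift. No check failed.

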